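# Grease the sampler axis through its angled nipple

### The job

Flip the yellow dust cap on the carriage of the linear axis right back, so that it stays open and bares the tilted brass nipple under it; then take the orange push-type grease gun out of its stand and press its coupler squarely onto that nipple until it snaps home, and keep pushing the gun in along the nipple's own direction until the red band on its rod has fully vanished into the barrel. Finish like that: the program ends with the gripper still holding the gun pressed in against its spring, coupler still home on the nipple. Leave the carriage where it stands on its rail and do not push the other things about.

Things in the scene. Friction and masses are not known exactly. Their poses are not given: they have to be found in the camera images.
- grease_gun: Push-type grease gun, 0.27 kg, upright in its stand, mouth down. Origin: on its axis at the coupler's mouth with the spring relaxed; fixed to the barrel; z up the gun to the handle. From the origin up, mm: steel coupler (20 across) 0 to 24; rod (12 across) to 58, red band on it at 38 to 44; barrel nose 58 to 70; then flange, handle, cap to 138.5. Round at the coupler: turn about its axis is free.
- gun_handle (a point): Middle of the gun's orange square handle, on the gun's axis, 103 mm above its origin; z up the gun. Handle 26x26 mm, flats facing the gun's x and y, from 76 to 130 mm above the origin; below it a round black flange, 44 mm across, 70 to 76 mm above the origin, on whose upper face fingertips may bear.
- gun_nozzle (a joint): How far coupler and rod, moving as one, are pushed up into the barrel (m): 0 relaxed, 0.020 when the lower edge of the red band vanishes, 0.028 at the stop. Spring: 11 N before it yields, then 280 N/m more (16.6 N at 0.020, 18.8 N at the stop).
- coupler_seat (a point): On the gun's axis inside the coupler, at the flat seat 14 mm above the mouth; moves with the coupler; z along the gun to the handle. Sleeve 15 mm wide inside with four sprung jaws 3.5 mm above its mouth: they snap under the nipple's head at 5 to 11 N of push, before the gun's spring yields, up to 2 mm off centre, and let go at about 10 N of pull. When home, this point lies on nipple_tip.
- gun_stand: Dark round stand fixed on the worktop, on the left or the right: foot 72 mm across, 10 mm high, with a tube 33 mm across outside, 25 inside, its top 42 mm above the worktop. Origin: centre of its underside. The coupler's mouth stands on the tube's floor, 10 mm above the worktop, 2.5 mm play all round; lift the gun over 40 mm to clear it.
- nipple_tip (a point): Flat top (5.6 mm across) of the brass nipple, on its axis; z points outwards along the nipple, 24 degrees off vertical, leaning to the front of the axis (towards the robot, turned with the axis). Head 11 mm across 5 to 8 mm below the tip, neck 6.8 mm across 10 to 15.5 mm below, then a hexagon 16 mm wide on a round boss on the carriage.
- dust_cap (a joint): Angle of the yellow dust cap (rad): 0 shut, covering the nipple; 2.1 right back at its stop. Its hinge line runs level along the rail, 12.5 mm to the back of the nipple's axis (square to it) and 18 mm below nipple_tip (along it). Light, 15 g; let go below about 1.0 it falls shut, above about 1.2 it falls right back by itself.
- cap_tab (a point): Grip point on the cap's thumb tab, moving with the cap; shut, it lies 15 mm beyond nipple_tip along the nipple and 6.6 mm to the front of its axis. Tab 12 mm wide along the rail, 4 mm thick, flush with the cap's front, standing 19 mm above the cap's top, its upper edge 7 mm beyond this point. Cap 17 mm across. Pinch the tab along the rail, or push it from the front, and follow the hinge's arc.
- axis: Linear axis fixed on the worktop: aluminium base 80 mm deep, 290 mm long (along its y), 30 mm high; end blocks and motor up to 71 mm high, the motor standing out 42 mm beyond the -y end; carriage plate 65 mm high, its screw heads 68 mm, nipple_tip about 98 mm. Origin: centre of its underside; front is -x.
- carriage (a joint): Place of the carriage (plate 66x60 mm) along the rail (m), 0 at the middle, growing to the axis's +y. It resists being pushed along the rail with about 6 N only.
- amber_bottle: Bystander: brown reagent bottle with a black cap, 48 mm wide, 99 mm high. Origin: centre of its underside.
- desk_calculator: Bystander: dark pocket calculator lying flat, 122x74x11 mm. Origin: centre of its underside.
- red_screwdriver: Bystander: small screwdriver lying flat, red handle, 140 mm long, 23 mm thick. Origin: centre of its underside.
- blue_cup: Bystander: specimen cup with a blue lid, 54 mm wide, 78 mm high. Origin: centre of its underside.
- lab_timer: Bystander: flat white lab timer, 62x62x16 mm. Origin: centre of its underside.
Mind the look-alikes: they are no part of the job. What is shaped like the grease_gun but blue is not meant.

How it is judged:
By the outcome, as a careful person would: the job done as asked, in the order asked, and still so for the second after the job is handed in, while the arm keeps its last pose, push and grip.
It also fails if it takes over 54 s, if anything falls off the work surface, if the arm or the gripper's body presses on something with over 40 N, if the wrist force passes 120 N, or if a joint passes its speed limit or range.

### The arm

A 6-joint arm with a two-finger parallel gripper is mounted at the origin on a cart in front of the work surface, level with it; the furniture and walls round the work are solid. World frame = base frame: x ahead of the robot, y to its left, z up, the work surface at z = 0. Lengths are in m, angles in degrees, forces in N, time in s.
With the tool pointing down it reaches from about 0.25 to 0.85 m from the base axis. Payload 12.5 kg.
Tool frame: the origin (TCP) lies midway between the tips of the shut fingers; the grasp point (between the pads) lies 19 mm behind it; z points along the fingers, x is the direction in which the jaws open and shut, and the axes are right-handed (so a half turn about z gives the same grasp; the last joint's range is limited). The gripper opens to 93 mm and grips with 3 to 60 N. Pads are 15 mm wide; open, the fingers measure 128 mm over their backs; the gripper's body (75 mm by 188 mm) begins 65 mm behind the grasp point.
Start: joints at [64.423, 20.094, 94.641, -0, 65.266, -4.847], TCP at [0.195, 0.514, 0.219] pointing down, gripper open.
Joint ranges: [-157.81, 157.81], [-45, 120.19], [0.68, 151.7], [-89.99, 269.99], [4.06, 180], [-164.3, 164.3]. Speed limits (degrees/s): [127.2, 127.2, 159.86, 180, 180, 180].

### API

Orientations are given as a 3x3 rotation matrix whose columns are the frame's x, y, z axes.
In Python, from workcell import env, cams, workorder gives the robot as it stands.
- The arm moves only by the shell command python3 -m jog 'ROWS'. ROWS is JSON, a list that holds one entry, the list of rows, each a list of 7 numbers: the closure, from 0 (fully open) to 1 (shut), then the shift along the tool's x, y, z as a fraction of full scale, then the turn, a rotation vector about the tool's x, y, z as a fraction of full scale. In form: [[[hand, dx, dy, dz, rx, ry, rz], ...]]. A call has 1 to 5 rows; each row is the pose to reach, as a shift and turn from the pose commanded when the call began, along the tool's axes at that moment; what a row does not reach only later rows make up. Full scale, the value 1, is 0.15 m for a shift and 60 degrees for a turn. A row lasts 1/12 s, in which the tool goes at most 41.7 mm and 7.16 degrees, less where a joint would pass 70% of its speed; a pose out of reach is approached as far as the arm can. A call with a number of a shift or a turn outside -1 to 1 is refused whole. A call with a gripper value outside its range is refused whole. The fingers move at their own pace and stop on an object; the grip force is fixed at half the most. Time passes only in rows, so rows that repeat a pose let the fingers close. It gives the time, the measured TCP pose, the force and the opening at its end, in the units of the state.
- env.observe(): the state, without advancing time (a new reading comes with each control period).
- cams.snapshot(name): name is "scene" or "top" or "wrist"; returns the picture (400x640x3 uint8, red, green, blue); there is no depth.
- cams.get_calibration(name): a dict with "K" (3x3 intrinsics, pixels), "world_to_cam" (4x4, takes a point from world to camera coordinates). Camera axes: x right, y down, z forward; pixel columns grow to the right and rows downward; lengths in m; the calibration is good to about 2 mm. A picture is of the moment at which its call begins: read the wrist's pose just before it. get_calibration takes no time and is no camera call; for the wrist camera it gives the pose at the moment of the call.
- workorder.sign_off(): hands the job in, once; it reports no verdict.
The state is a dict: "time_s": time; "joint_positions": joint angles; "qd": joint speeds; "tau": joint torques, N m; "eef_pos": TCP position; "tcp_rot": TCP orientation; "ft_force": force on the tool from outside, world axes, zero at the start; "ft_torque": the same for the moment, N m; "gripper_width": opening from 0.0 (shut) to 1.0 (fully open).
Only numpy, scipy, OpenCV 4.12 (cv2) and the standard library are available. Lean on these libraries where they do the work, as an engineer would, in place of code of your own. Each camera call takes 0.05 s, during which the arm holds its last target. There are 200 camera calls.

## Working session

There is one attempt and no reset: what is moved stays moved. The work goes in short steps, Python scripts to look and compute and a shell command to move; the robot and the scene stay as the last step left them, time stands still between calls to the robot, and variables do not carry over. Pictures are saved under pics/ and viewed, about 8 in all and at most 12, crops included, and the job is handed in when it is done.

```bash
ls; mkdir -p pics; python3 - <<'E'
from workcell import env,cams
import cv2,numpy as np
for n in("scene","top"):
    im=cams.snapshot(n); cv2.imwrite(f"pics/{n}0.png",im[:,:,::-1])
    c=cams.get_calibration(n); print(n,np.round(c["K"],1).tolist(),np.round(c["world_to_cam"],4).tolist())
s=env.observe();print(s["time_s"],s["eef_pos"],s["tcp_rot"],s["ft_force"],s["gripper_width"])
E
```

```text
pics
scene [[504.9, 0.0, 310.6], [0.0, 504.9, 209.6], [0.0, 0.0, 1.0]] [[0.7387, -0.6738, 0.0168, -0.4778], [-0.2927, -0.3432, -0.8925, 0.257], [0.6071, 0.6544, -0.4507, 1.0915], [0.0, 0.0, 0.0, 1.0]]
top [[399.6, 0.0, 319.5], [0.0, 399.6, 198.5], [0.0, 0.0, 1.0]] [[-0.0077, -0.9996, 0.0265, -0.076], [-0.991, 0.0041, -0.1336, 0.6128], [0.1334, -0.0273, -0.9907, 1.2972], [0.0, 0.0, 0.0, 1.0]]
0.1 [0.19452877 0.51413947 0.21819658] [[ 3.53929833e-01  9.35271891e-01 -4.04438016e-04]
 [ 9.35271482e-01 -3.53930058e-01 -8.76802065e-04]
 [-9.63191095e-04 -6.79329339e-05 -9.99999534e-01]] [-0.01987163  1.20759192  0.56512314] 0.9992043675299086
```

View pics/scene0.png

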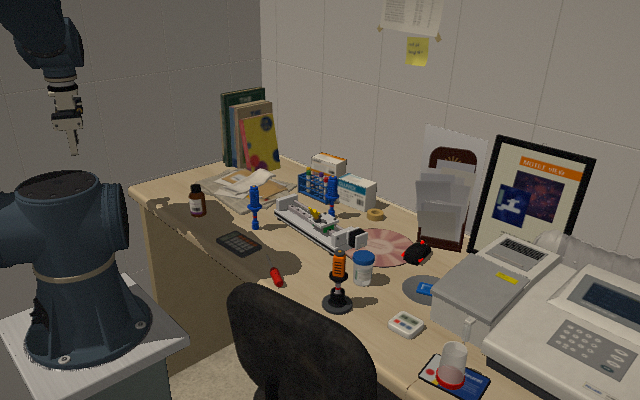

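View pics/top0.png

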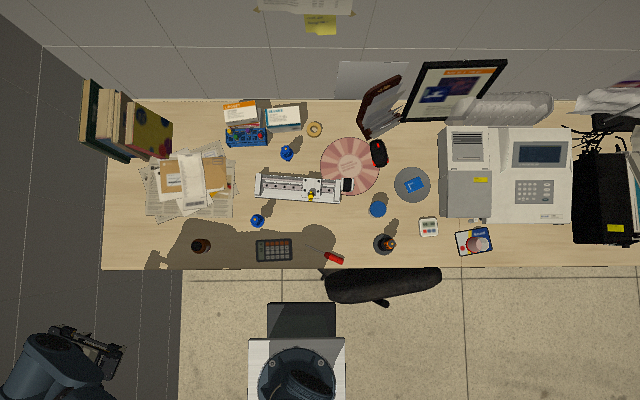

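Candidates: the orange gun, top (388,243) / scene (340,270), is the one with the orange handle. The look-alikes are the blue guns at top (257,220) and (287,152). The yellow cap is at top (310,195) / scene (315,213). Next, a close crop of both.

```bash
cat > h.py <<'E'
from workcell import env,cams
import cv2,numpy as np
from scipy.spatial.transform import Rotation as R
def ray(c,u,v):
    M=np.array(c["world_to_cam"]);K=np.array(c["K"]);Rm=M[:3,:3]
    d=Rm.T@np.linalg.solve(K,[u,v,1.]);return -Rm.T@M[:3,3],d/np.linalg.norm(d)
def onplane(c,u,v,z):
    o,d=ray(c,u,v);return o+d*(z-o[2])/d[2]
def tri(rs):
    A=sum(np.eye(3)-np.outer(d,d) for o,d in rs);b=sum((np.eye(3)-np.outer(d,d))@o for o,d in rs)
    p=np.linalg.solve(A,b);return p,[np.linalg.norm(np.cross(p-o,d))for o,d in rs]
def proj(c,p):
    M=np.array(c["world_to_cam"]);q=np.array(c["K"])@(M[:3,:3]@np.asarray(p)+M[:3,3]);return q[:2]/q[2]
def mask(im,lo,hi):
    return cv2.inRange(cv2.cvtColor(im,cv2.COLOR_RGB2HSV),np.array(lo),np.array(hi))
def blobs(m,amin=8):
    n,l,s,c=cv2.connectedComponentsWithStats(m);return [(s[i].tolist(),np.round(c[i],1).tolist())for i in range(1,n) if s[i][4]>=amin]
def show(t,p,Rm):  # shift in jog units from state pose
    s=env.observe();r=np.array(s["tcp_rot"]);print(t,"d",np.round(r.T@(np.array(p)-s["eef_pos"])/.15,3),"rot",np.round(R.from_matrix(r.T@Rm).as_rotvec(degrees=True)/60,3))
E
python3 - <<'E'
from h import *
a=cv2.imread("pics/scene0.png");b=cv2.imread("pics/top0.png")
cs,ct=[cams.get_calibration(n)for n in("scene","top")]
f=lambda im,y0,y1,x0,x1,k:cv2.resize(im[y0:y1,x0:x1],None,fx=k,fy=k,interpolation=cv2.INTER_CUBIC)
A=f(a,190,265,270,370,4);B=f(b,165,240,250,350,4);C=f(a,245,320,300,400,4);D=f(b,205,280,340,440,4)
cv2.imwrite("pics/c.png",np.vstack([np.hstack([A,B]),np.hstack([C,D])]))
for n,im in(("s",a),("t",b)):
    rgb=im[:,:,::-1].copy()
    print(n,"or",blobs(mask(rgb,(5,170,90),(15,255,255)),6)); print(n,"ye",blobs(mask(rgb,(22,150,90),(32,255,255)),6))
E
```

```text
s or [([250, 155, 10, 6, 19], [254.3, 157.1]), ([520, 156, 63, 26, 479], [552.3, 168.7]), ([250, 165, 5, 2, 6], [252.0, 165.5]), ([332, 254, 14, 23, 199], [338.1, 265.2])]
s ye [([426, 48, 2, 5, 6], [426.8, 49.7]), ([267, 114, 6, 6, 15], [270.6, 116.1]), ([244, 116, 36, 55, 1023], [261.3, 141.5]), ([307, 167, 4, 3, 8], [308.4, 168.0]), ([252, 168, 2, 4, 8], [252.5, 169.5]), ([308, 207, 12, 11, 61], [313.8, 212.0]), ([496, 272, 22, 12, 107], [506.5, 277.6]), ([432, 379, 6, 6, 19], [434.8, 381.8])]
t or [([444, 69, 51, 6, 179], [469.4, 71.2]), ([384, 241, 9, 8, 23], [387.4, 245.1]), ([276, 242, 2, 3, 6], [276.5, 243.0]), ([280, 242, 3, 3, 7], [281.1, 242.7])]
t ye [([331, 15, 5, 2, 6], [332.7, 15.2]), ([305, 21, 2, 4, 6], [305.3, 22.8]), ([227, 129, 4, 5, 15], [228.7, 130.9]), ([474, 177, 14, 5, 67], [480.2, 179.0]), ([308, 191, 5, 10, 30], [310.2, 196.0]), ([607, 224, 17, 8, 111], [615.4, 227.6]), ([468, 230, 4, 8, 23], [469.6, 233.2]), ([468, 251, 3, 3, 8], [468.9, 252.1])]
```

View pics/c.png

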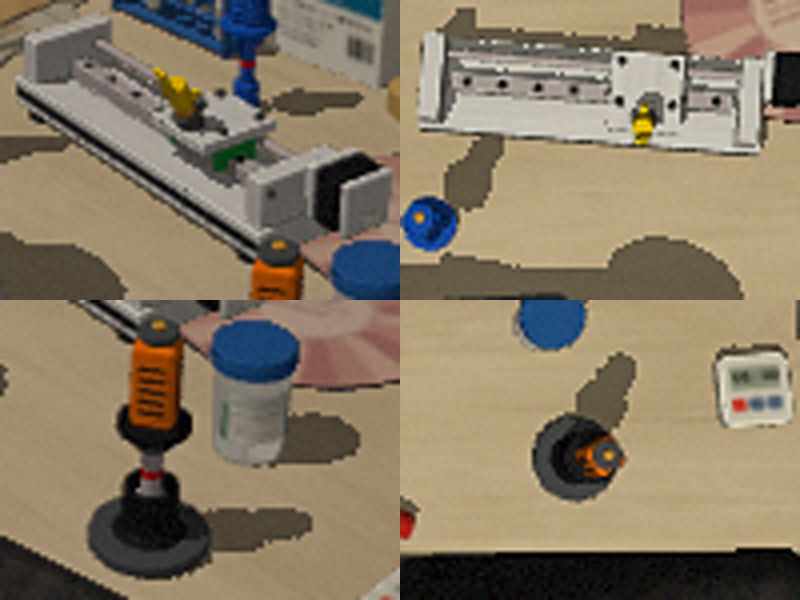

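Crop: the orange gun stands upright in its dark stand. Its top is at scene (340,252) / top (392,244). The axis's motor is on the right (-y), so the front faces the robot. The cap tab is the yellow piece at scene (313,210) / top (310,196).

```bash
python3 - <<'E'
from h import *
cs,ct=[cams.get_calibration(n)for n in("scene","top")]
print("gun top",tri([ray(cs,340,252),ray(ct,392.2,244.2)]),onplane(ct,392.2,244.2,.1485))
print("stand foot",onplane(ct,383.5,243.5,.01),onplane(cs,337.5,303,.01))
for z in(0,.03):
    p,q=onplane(ct,255,196.7,z),onplane(ct,340,203,z);d=p-q;print("axis",p,q,np.linalg.norm(d),"yaw",np.degrees(np.arctan2(-d[0],d[1])))
print("block corners",onplane(ct,*(250+28/4,165+32/4),.071),onplane(ct,*(250+45/4,165+32/4),.071))
# tab tip: scene crop (160,72), top: (640-400,108..)
print("tab tip",tri([ray(cs,270+160/4,190+72/4),ray(ct,310.5,201)]))
c=cams.get_calibration("wrist");s=env.observe();r=np.array(s["tcp_rot"]);M=np.array(c["world_to_cam"])
print("wristcam in tool",r.T@(-M[:3,:3].T@M[:3,3]-s["eef_pos"]),np.round(M[:3,:3]@r,3).tolist(),c["K"][0][0],s["joint_positions"])
E
```

```text
gun top (array([ 0.45715303, -0.2982263 ,  0.1483516 ]), [np.float64(0.0010247677037840276), np.float64(0.0010247677037841885)]) [ 0.45638869 -0.29749184  0.1485    ]
stand foot [ 0.46154236 -0.29674965  0.01      ] [ 0.45833422 -0.29871239  0.01      ]
axis [0.62516296 0.14144343 0.        ] [ 0.60198802 -0.15159264  0.        ] 0.29395104827688373 yaw -4.521862062244599
axis [0.62096649 0.13740104 0.03      ] [ 0.59829941 -0.14921335  0.03      ] 0.2875093179028805 yaw -4.521862062244603
block corners [0.69401432 0.12639947 0.071     ] [0.69398062 0.11245274 0.071     ]
tab tip (array([ 0.59517682, -0.04969439,  0.11656036]), [np.float64(0.0009512231804248397), np.float64(0.0009512231804247386)])
wristcam in tool [-0.00026566 -0.08169291 -0.16671698] [[1.0, 0.001, 0.001], [-0.001, 0.955, -0.295], [-0.001, 0.295, 0.955]] 342.69703838507854 [ 6.44234081e+01  2.01186120e+01  9.46708575e+01 -8.65744221e-04
  6.52658489e+01 -4.84834673e+00]
```

```bash
for i in 1 2 3; do :; done
python3 -m jog '[[[1,-0.66,0.883,0,0,0,0],[1,-0.66,0.883,0,0,0,0],[1,-0.66,0.883,0,0,0,0],[1,-0.66,0.883,0,0,0,0],[1,-0.66,0.883,0,0,0,0]]]'
python3 -m jog '[[[1,-0.66,0.883,0,0,0,0],[1,-0.66,0.883,0,0,0,0],[1,-0.66,0.883,0,0,0,0],[1,-0.66,0.883,0,0,0,0],[1,-0.66,0.883,0,0,0,0]]]'
python3 -m jog '[[[1,-0.66,0.883,0,0,0,0],[1,-0.66,0.883,0,0,0,0],[1,-0.66,0.883,0,0,0,0],[1,-0.66,0.883,0,0,0,0],[1,-0.66,0.883,0,0,0,0]]]'
python3 -m jog '[[[1,-0.66,0.883,0.25,0,0,-0.27],[1,-0.66,0.883,0.25,0,0,-0.27],[1,-0.66,0.883,0.25,0,0,-0.27],[1,-0.66,0.883,0.25,0,0,-0.27],[1,-0.66,0.883,0.25,0,0,-0.27]]]'
python3 - <<'E'
from h import *
s=env.observe();print(s["time_s"],s["eef_pos"],np.round(s["tcp_rot"],3).tolist(),s["gripper_width"],s["ft_force"])
c=cams.get_calibration("wrist");im=cams.snapshot("wrist")
np.save("w1.npy",np.array(c["world_to_cam"]))
cv2.imwrite("pics/w1.png",im[:,:,::-1])
print(blobs(mask(im,(22,150,90),(32,255,255)),20))
E
```

```text
time_s: 0.52
eef_pos: [0.2858, 0.3705, 0.2184]
tcp_rot: [[0.357, 0.934, 0.0], [0.934, -0.357, -0.002], [-0.002, 0.001, -1.0]]
ft_force: [-0.8, 0.5, -0.1]
gripper_width: 0.689
time_s: 0.93
eef_pos: [0.3749, 0.2311, 0.2186]
tcp_rot: [[0.358, 0.934, 0.001], [0.934, -0.358, -0.001], [-0.001, 0.001, -1.0]]
ft_force: [-0.6, 1.3, 0.1]
gripper_width: 0.333
time_s: 1.35
eef_pos: [0.4639, 0.0918, 0.2185]
tcp_rot: [[0.358, 0.934, 0.001], [0.934, -0.358, -0.001], [-0.001, 0.001, -1.0]]
ft_force: [0.5, 0.8, -0.0]
gripper_width: 0.012
time_s: 1.77
eef_pos: [0.5516, -0.047, 0.1794]
tcp_rot: [[0.081, 0.997, -0.001], [0.997, -0.081, -0.0], [-0.001, -0.001, -1.0]]
ft_force: [0.4, -0.5, -0.4]
gripper_width: 0.007
1.7667 [ 0.55161227 -0.04695609  0.17938813] [[0.081, 0.997, -0.001], [0.997, -0.081, -0.0], [-0.001, -0.001, -1.0]] 0.0070911216985308795 [ 0.39973068 -0.52823057 -0.44563723]
[]
```

View pics/w1.png

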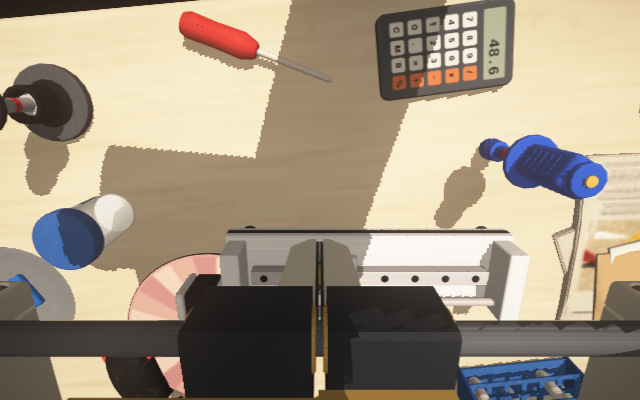

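The view looks from the front side of the gripper back toward the robot. The closed fingers, around (320,240), hide the cap, so this picture can't refine it. The two fixed cameras agree to 1 mm and match the expected geometry, so I'll push the tab over now.

```bash
python3 -m jog '[[[1,0,0,0.25,0,0,0],[1,0,0,0.5,0,0,0],[1,0,0,0.5,0,0,0]]]'
python3 -m jog '[[[1,0,0.1,0,0,0,0],[1,0,0.18,0,0,0,0],[1,0,0.24,0,0,0,0],[1,0,0.30,-0.02,0,0,0],[1,0,0.35,-0.04,0,0,0]]]'
python3 -m jog '[[[1,0,0.06,-0.03,0,0,0],[1,0,0.12,-0.06,0,0,0],[1,0,0.18,-0.07,0,0,0],[1,0,0.24,-0.07,0,0,0],[1,0,0.30,-0.07,0,0,0]]]'
python3 -m jog '[[[1,0,0,-0.4,0,0,0],[1,0,0,-0.8,0,0,0],[1,0,0.3,-1,0,0,0],[1,0,0.3,-1,0,0,0],[1,0,0.3,-1,0,0,0]]]'
python3 - <<'E'
from h import *
s=env.observe();print(s["time_s"],s["eef_pos"],s["ft_force"])
a=cams.snapshot("scene");c=cams.get_calibration("wrist");np.save("w2.npy",np.array(c["world_to_cam"]));w=cams.snapshot("wrist");cv2.imwrite("pics/w2raw.png",w[:,:,::-1])
A=cv2.resize(a[190:265,270:370,::-1],None,fx=4,fy=4,interpolation=cv2.INTER_CUBIC)
cv2.imwrite("pics/w2.png",np.hstack([w[:300,120:520,::-1],A]))
E
```

```text
time_s: 2.07
eef_pos: [0.5461, -0.0417, 0.1007]
tcp_rot: [[0.079, 0.997, -0.01], [0.997, -0.079, 0.002], [0.001, -0.01, -1.0]]
ft_force: [-0.9, -0.4, -0.7]
gripper_width: 0.001
time_s: 2.48
eef_pos: [0.603, -0.0468, 0.1137]
tcp_rot: [[0.078, 0.997, 0.001], [0.997, -0.078, -0.0], [0.0, 0.001, -1.0]]
ft_force: [-0.5, 0.2, -0.1]
gripper_width: 0.004
time_s: 2.9
eef_pos: [0.648, -0.0506, 0.1242]
tcp_rot: [[0.079, 0.997, 0.001], [0.997, -0.079, -0.0], [-0.0, 0.001, -1.0]]
ft_force: [0.1, 0.2, -0.0]
gripper_width: 0.006
time_s: 3.32
eef_pos: [0.6963, -0.0546, 0.2817]
tcp_rot: [[0.079, 0.997, 0.013], [0.997, -0.079, -0.002], [-0.001, 0.013, -1.0]]
ft_force: [0.5, 0.1, 0.6]
gripper_width: 0.007
3.3167 [ 0.69629346 -0.05457123  0.28172612] [0.5337332  0.08431097 0.58027477]
```

View pics/w2.png

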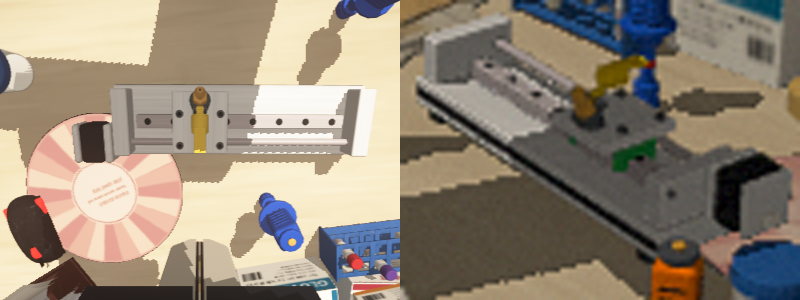

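The cap lies right back and the nipple is bare, seen in the wrist view at about (320,92). I'll take a second, closer view to triangulate the tip.

```bash
python3 -m jog '[[[1,0.3,-0.15,0.5,0,0,0],[1,0.3,-0.15,0.5,0,0,0],[1,0.3,-0.15,0.5,0,0,0],[1,0.3,-0.15,0.5,0,0,0],[1,0.3,-0.15,0.5,0,0,0]]]'
python3 - <<'E'
from h import *
s=env.observe();print(s["time_s"],s["eef_pos"],s["qd"].max())
c=cams.get_calibration("wrist");np.save("w3.npy",np.array(c["world_to_cam"]));w=cams.snapshot("wrist");cv2.imwrite("pics/w3raw.png",w[:,:,::-1])
cm={"K":c["K"]}
v2=cv2.imread("pics/w2raw.png");out=[]
M2={"K":c["K"],"world_to_cam":np.load("w2.npy")};M3={"K":c["K"],"world_to_cam":np.load("w3.npy")}
for im,M in((v2,M2),(w[:,:,::-1],M3)):
    u,v=proj(M,(.610,-.051,.098)).round().astype(int);u0,v0=u-25,max(v-25,0);print("proj",u,v,"crop origin",u0,v0)
    out.append(cv2.resize(np.ascontiguousarray(im[v0:v0+50,u0:u0+50]),(400,400),interpolation=cv2.INTER_CUBIC))
cv2.imwrite("pics/n.png",np.hstack(out))
E
```

```text
time_s: 3.83
eef_pos: [0.6732, -0.0082, 0.1984]
tcp_rot: [[0.078, 0.997, 0.0], [0.997, -0.078, -0.0], [-0.0, 0.0, -1.0]]
ft_force: [0.3, -0.6, 1.4]
gripper_width: 0.002
3.8333 [ 0.67323203 -0.00819241  0.19835118] 0.09377294600145551
proj 317 89 crop origin 292 64
proj 258 123 crop origin 233 98
```

View pics/n.png

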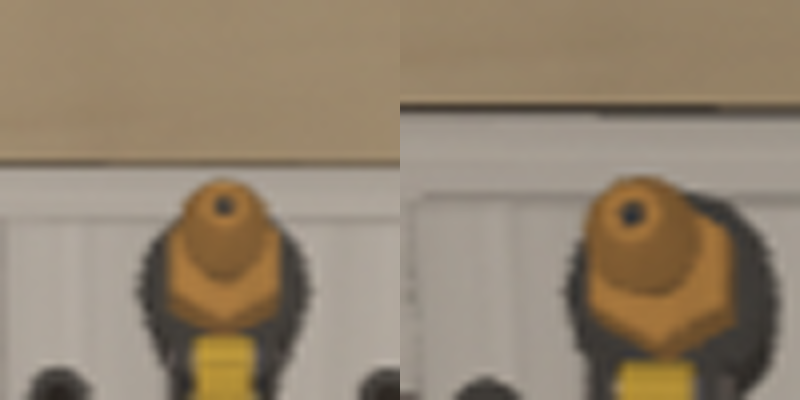

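Tip hole: view 2 at (319.6,89.3), view 3 at (261.6,124.2).

```bash
python3 - <<'E'
from h import *
K=cams.get_calibration("wrist")["K"]
M2={"K":K,"world_to_cam":np.load("w2.npy")};M3={"K":K,"world_to_cam":np.load("w3.npy")}
print("tip",tri([ray(M2,319.6,89.3),ray(M3,261.6,124.2)]),onplane(M2,319.6,89.3,.098),onplane(M3,261.6,124.2,.098))
for n,M,cols in(("w2",M2,range(250,470,6)),("w3",M3,range(180,520,6))):
    g=cv2.imread(f"pics/{n}raw.png")[:,:,2].astype(float);g=cv2.GaussianBlur(g,(1,5),0)
    ci=proj(M,(.61,.0,.0));pts=[]
    for u in cols:
        # dark slot under base front edge
        v0=int(proj(M,(.61,.0,.0))[1]);seg=g[v0-20:v0+15,u];pts.append((u,v0-20+int(seg.argmin())))
    pts=np.array(pts);P=np.array([onplane(M,u,v,.015) for u,v in pts]);
    l=cv2.fitLine(P[:,:2].astype(np.float32),cv2.DIST_HUBER,0,.01,.01).ravel();print(n,"yaw",np.degrees(np.arctan(-l[0]/l[1])),pts[::8].tolist())
# gun check
cs,ct=[cams.get_calibration(n)for n in("scene","top")]
b=cv2.imread("pics/top0.png");D=cv2.resize(b[228:262,366:412],None,fx=12,fy=12,interpolation=cv2.INTER_CUBIC);
w=cv2.imread("pics/w1.png")[50:160,0:120];cv2.imwrite("pics/g.png",np.hstack([D,cv2.resize(w,(245,408))[:408]]) if D.shape[0]==408 else D)
E
```

```text
tip (array([ 0.61094984, -0.04813059,  0.09823709]), [np.float64(3.382621125716781e-05), np.float64(3.382621125710927e-05)]) [ 0.61091841 -0.04814385  0.098     ] [ 0.61099811 -0.04815796  0.098     ]
w2 yaw -4.0461535 [[250, 93], [298, 84], [346, 84], [394, 84], [442, 68]]
w3 yaw -4.547264 [[180, 123], [228, 111], [276, 111], [324, 111], [372, 112], [420, 92], [468, 112], [516, 123]]
```

```bash
python3 -m jog '[[[0,-1,-0.4,-0.34,0,0,0],[0,-1,-0.4,-0.34,0,0,0],[0,-1,-0.4,-0.34,0,0,0],[0,-1,-0.4,-0.34,0,0,0],[0,-1,-0.4,-0.34,0,0,0]]]' >/dev/null
python3 -m jog '[[[0,-1,-0.4,-0.34,0,0,0],[0,-1,-0.4,-0.34,0,0,0],[0,-1,-0.4,-0.34,0,0,0],[0,-1,-0.4,-0.34,0,0,0],[0,-1,-0.4,-0.34,0,0,0]]]'
python3 - <<'E'
from h import *
s=env.observe();print(s["time_s"],s["eef_pos"],s["joint_positions"])
c=cams.get_calibration("wrist");np.save("w4.npy",np.array(c["world_to_cam"]));w=cams.snapshot("wrist");cv2.imwrite("pics/w4raw.png",w[:,:,::-1])
u,v=proj(c,(.457,-.298,.1485)).round().astype(int);print(u,v)
u0,v0=max(u-50,0),max(v-50,0);print(u0,v0)
print(blobs(mask(w,(5,170,90),(17,255,255)),15))
cv2.imwrite("pics/w4.png",cv2.resize(np.ascontiguousarray(w[v0:v0+100,u0:u0+100,::-1]),(600,600),interpolation=cv2.INTER_CUBIC))
E
```

```text
time_s: 4.72
eef_pos: [0.528, -0.3039, 0.3039]
tcp_rot: [[0.084, 0.996, 0.004], [0.996, -0.084, -0.005], [-0.004, 0.005, -1.0]]
ft_force: [-0.7, -1.4, 0.3]
gripper_width: 0.67
4.7167 [ 0.52801588 -0.30392497  0.30389022] [-3.42603776e+01  2.23249201e+01  7.92930975e+01 -9.31249008e-02
  7.80195761e+01 -1.19424266e+02]
321 104
271 54
[([631, 74, 9, 9, 63], [634.8, 78.0]), ([605, 77, 8, 9, 52], [608.6, 81.2]), ([618, 76, 8, 9, 51], [621.6, 79.5]), ([592, 79, 8, 9, 43], [595.3, 82.9]), ([579, 81, 7, 8, 27], [581.4, 83.4]), ([306, 88, 28, 23, 96], [317.5, 96.3]), ([334, 99, 6, 15, 37], [336.8, 106.2]), ([315, 117, 14, 6, 34], [321.3, 119.7])]
```

View pics/w4.png

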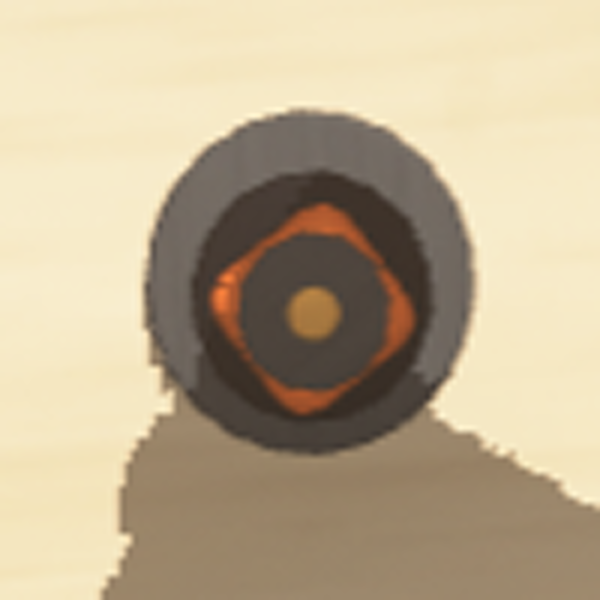

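Square handle with corners at (212,298), (322,205), (415,318), (303,412): its flats are turned +50.4° (or −39.6°) from the tool x axis. The top dot is at raw (322.7,105.6) and the foot centre at raw (322.2,100.3).

```bash
python3 - <<'E'
from h import *
M={"K":cams.get_calibration("wrist")["K"],"world_to_cam":np.load("w4.npy")}
g=onplane(M,322.7,105.6,.1485);f=onplane(M,322.2,100.3,.01);print("top",g,"foot",f)
cn=[(212,298),(322,205),(415,318),(303,412)];P=[onplane(M,271+x/6-.4,54+y/6-.4,.140)for x,y in cn];P=np.array(P)
print("handle c",P.mean(0),"sides",[np.linalg.norm(P[i]-P[i-1]) for i in range(4)])
for i in range(4):
    d=P[i]-P[i-1];print(np.degrees(np.arctan2(d[1],d[0])))
E
```

```text
top [ 0.45842683 -0.29625846  0.1485    ] foot [ 0.45725094 -0.29613399  0.01      ]
handle c [ 0.4583212  -0.29614768  0.14      ] sides [np.float64(0.02231998905046289), np.float64(0.021810818571051452), np.float64(0.02211277120958268), np.float64(0.02248909766312819)]
-145.62858622532488
124.04627631556649
36.12956199840193
-55.389461993924414
```

```bash
python3 - <<'E'
from h import *
a=np.radians(34.8);c,s=np.cos(a),np.sin(a);Rt=np.array([[c,s,0],[s,-c,0],[0,0,-1.]])
show("pre",(.458,-.296,.24),Rt)
print(onplane(cams.get_calibration("top"),378,208,.078))
E
```

```text
pre d [ 0.    -0.475  0.416] rot [0.005 0.001 0.84 ]
[ 0.57540528 -0.26938899  0.078     ]
```

```bash
python3 -m jog '[[[0.45,0,-0.2,0.1,0,0,0.119],[0.45,0,-0.475,0.2,0,0,0.23],[0.45,0,-0.475,0.416,0,0,0.35],[0.45,0,-0.475,0.416,0,0,0.46],[0.45,0,-0.475,0.416,0,0,0.57]]]' >/dev/null
python3 -m jog '[[[0.45,0,0,0,0,0,0.11],[0.45,0,0,0,0,0,0.22],[0.45,0,0,0,0,0,0.27],[0.45,0,0,0,0,0,0.27],[0.45,0,0,0,0,0,0.27]]]'
python3 - <<'E'
from h import *
a=np.radians(34.8);c,s=np.cos(a),np.sin(a);Rt=np.array([[c,s,0],[s,-c,0],[0,0,-1.]])
show("down",(.458,-.296,.088),Rt);show("hi",(.458,-.296,.16),Rt);print(env.observe()["joint_positions"])
E
```

```text
time_s: 5.6
eef_pos: [0.4593, -0.2919, 0.2378]
tcp_rot: [[0.817, 0.577, 0.001], [0.577, -0.817, -0.0], [0.0, 0.001, -1.0]]
ft_force: [-0.1, 0.1, 0.5]
gripper_width: 0.549
down d [-0.023  0.016  0.999] rot [ 0.001 -0.     0.007]
hi d [-0.023  0.017  0.519] rot [ 0.001 -0.     0.007]
[-3.73395629e+01  1.83543212e+01  9.42527129e+01  7.64913300e-03
  6.73382230e+01 -7.25513138e+01]
```

```bash
python3 -m jog '[[[0.45,-0.023,0.017,0.2,0,0,0.007],[0.45,-0.023,0.017,0.4,0,0,0.007],[0.45,-0.023,0.017,0.6,0,0,0.007],[0.45,-0.023,0.017,0.8,0,0,0.007],[0.45,-0.023,0.017,0.999,0,0,0.007]]]'
python3 -m jog '[[[0.45,0,0,0,0,0,0],[1,0,0,0,0,0,0],[1,0,0,0,0,0,0],[1,0,0,0,0,0,0],[1,0,0,0,0,0,0]]]'
python3 -m jog '[[[1,0,0,0,0,0,0],[1,0,0,0,0,0,0],[1,0,0,0,0,0,0]]]'
```

```text
time_s: 6.02
eef_pos: [0.4577, -0.2961, 0.0864]
tcp_rot: [[0.821, 0.571, 0.001], [0.571, -0.821, -0.001], [0.0, 0.001, -1.0]]
ft_force: [0.1, 0.3, 0.4]
gripper_width: 0.556
time_s: 6.43
eef_pos: [0.4582, -0.2967, 0.0892]
tcp_rot: [[0.822, 0.569, 0.002], [0.569, -0.822, -0.002], [0.001, 0.003, -1.0]]
ft_force: [0.1, -0.3, 0.5]
gripper_width: 0.315
time_s: 6.68
eef_pos: [0.4582, -0.2967, 0.0889]
tcp_rot: [[0.823, 0.569, 0.002], [0.569, -0.823, -0.002], [0.001, 0.003, -1.0]]
ft_force: [-0.5, 0.8, 8.5]
gripper_width: 0.275
```

```bash
python3 -m jog '[[[1,0,0,-0.1,0,0,0],[1,0,0,-0.3,0,0,0],[1,0,0,-0.5,0,0,0],[1,0,0,-0.7,0,0,0],[1,0,0,-0.9,0,0,0]]]'
cat >> h.py <<'E'
yaw=np.radians(-4.5);rail=np.array([-np.sin(yaw),np.cos(yaw),0]);front=-np.array([np.cos(yaw),np.sin(yaw),0])
n=front*np.sin(np.radians(24))+np.array([0,0,np.cos(np.radians(24))]);f=front*np.cos(np.radians(24))-np.array([0,0,np.sin(np.radians(24))])
tip=np.array([.6109,-.0481,.0982]);RT=np.column_stack([rail,np.cross(-n,rail),-n]);L=.0789
E
python3 - <<'E'
from h import *
s=env.observe();print(s["ft_force"],s["gripper_width"])
for k in(.09,.03,.0,-.014,-.034): print(k,tip+n*(k+L))
print(RT.round(3).tolist());show("pre",tip+n*(.06+L),RT)
E
```

```text
time_s: 7.1
eef_pos: [0.4571, -0.2959, 0.2241]
tcp_rot: [[0.823, 0.569, -0.0], [0.569, -0.823, 0.0], [-0.0, -0.0, -1.0]]
ft_force: [0.2, -0.4, -3.0]
gripper_width: 0.276
[ 0.1567786  -0.42037525 -3.00780708] 0.2763450902452098
0.09 [ 0.54241395 -0.04271003  0.25249783]
0.03 [ 0.56674292 -0.04462476  0.1976851 ]
0.0 [ 0.57890741 -0.04558213  0.17027874]
-0.014 [ 0.58458417 -0.0460289   0.1574891 ]
-0.034 [ 0.59269382 -0.04666714  0.13921819]
[[0.078, 0.911, 0.405], [0.997, -0.072, -0.032], [0.0, 0.407, -0.914]]
pre d [ 1.491 -1.014 -0.007] rot [-0.373  0.177 -0.835]
```

```bash
python3 -m jog '[[[1,0.15,-0.1,-0.1,0,0,-0.1],[1,0.35,-0.25,-0.2,0,0,-0.2],[1,0.55,-0.4,-0.2,0,0,-0.3],[1,0.75,-0.5,-0.2,0,0,-0.4],[1,0.9,-0.6,-0.2,0,0,-0.5]]]'
python3 - <<'E'
from h import *
show("pre",tip+n*(.06+L),RT)
E
```

```text
time_s: 7.52
eef_pos: [0.518, -0.1432, 0.253]
tcp_rot: [[0.423, 0.906, 0.001], [0.906, -0.423, -0.0], [0.0, 0.001, -1.0]]
ft_force: [-0.3, -0.2, -3.0]
gripper_width: 0.278
pre d [ 0.705 -0.06   0.186] rot [-0.395  0.071 -0.337]
```

```bash
python3 -m jog '[[[1,0.15,-0.01,0,-0.08,0.014,-0.067],[1,0.35,-0.03,0,-0.16,0.028,-0.135],[1,0.55,-0.05,0.05,-0.24,0.043,-0.2],[1,0.705,-0.06,0.12,-0.32,0.057,-0.27],[1,0.705,-0.06,0.186,-0.395,0.071,-0.337]]]'
python3 -m jog '[[[1,0,0,0,0,0,0],[1,0,0,0,0,0,0]]]'
python3 - <<'E'
from h import *
show("pre60",tip+n*(.06+L),RT)
c=cams.get_calibration("wrist");np.save("w5.npy",np.array(c["world_to_cam"]));s=env.observe();np.savez("s5.npz",p=s["eef_pos"],r=s["tcp_rot"]);w=cams.snapshot("wrist");cv2.imwrite("pics/w5raw.png",w[:,:,::-1])
r=np.array(s["tcp_rot"])
print("mouth exp",proj(c,s["eef_pos"]+r[:,2]*L),"tip exp",proj(c,tip),"handle top",proj(c,s["eef_pos"]+r[:,2]*.003))
cv2.imwrite("pics/w5.png",w[:360,100:540,::-1])
E
```

```text
time_s: 7.93
eef_pos: [0.555, -0.0427, 0.225]
tcp_rot: [[0.078, 0.909, 0.409], [0.997, -0.071, -0.033], [-0.001, 0.411, -0.912]]
ft_force: [0.4, 0.1, -3.1]
gripper_width: 0.277
time_s: 8.1
eef_pos: [0.5535, -0.0459, 0.2244]
tcp_rot: [[0.086, 0.912, 0.401], [0.996, -0.079, -0.035], [0.0, 0.403, -0.915]]
ft_force: [0.5, -0.2, -3.1]
gripper_width: 0.277
pre60 d [ 0.016  0.007 -0.002] rot [-0.004  0.003 -0.007]
mouth exp [320.18320102 206.04049665] tip exp [323.04121348 187.29842384] handle top [320.46405625 250.23370052]
```

View pics/w5.png

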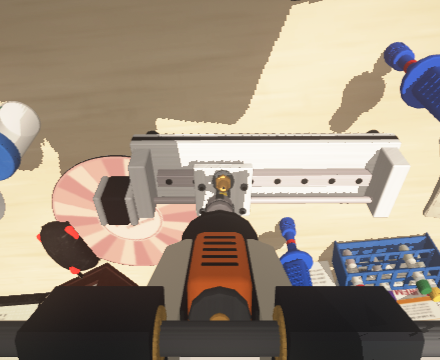

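```bash
python3 - <<'E'
from h import *
w=cv2.imread("pics/w5raw.png");a=cams.snapshot("scene")[:,:,::-1];t=cams.snapshot("top")[:,:,::-1]
cs=cams.get_calibration("scene");s=env.observe();r=np.array(s["tcp_rot"]);P=s["eef_pos"]
print(P,"scene mouth",proj(cs,P+r[:,2]*L),"flange",proj(cs,P+r[:,2]*(L-.073)),"tip",proj(cs,tip))
A=cv2.resize(np.ascontiguousarray(w[165:225,290:350]),(480,480),interpolation=cv2.INTER_CUBIC)
u,v=proj(cs,tip).round().astype(int);print(u-15,v-50)
B=cv2.resize(np.ascontiguousarray(a[v-50:v+10,u-45:u-45+40+0]),(320,480),interpolation=cv2.INTER_CUBIC) if 0 else cv2.resize(np.ascontiguousarray(a[v-45:v+15,u-30:u+10]),(320,480),interpolation=cv2.INTER_CUBIC)
print("B origin",u-30,v-45);cv2.imwrite("pics/z.png",np.hstack([A,B]))
E
```

```text
[ 0.55530204 -0.04667989  0.22561314] scene mouth [307.59986432 196.49187784] flange [298.78527195 175.91016474] tip [313.38990462 212.14627074]
298 162
B origin 283 167
```

View pics/z.png

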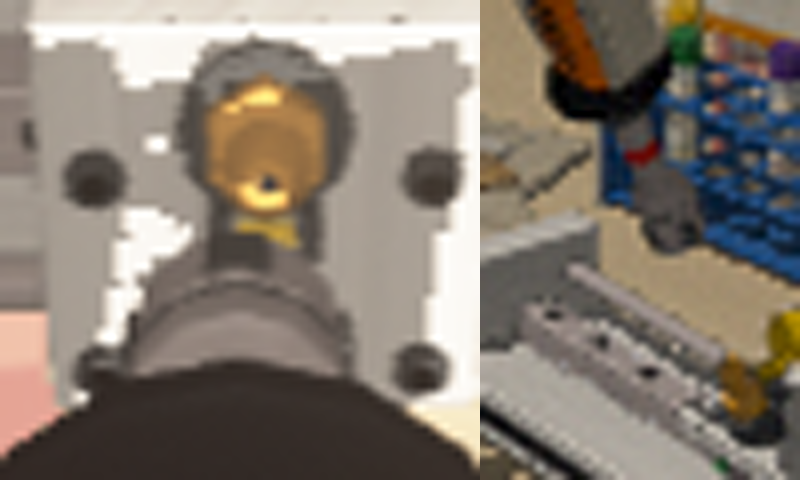

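Tip hole at raw (322.9,187.3) against an expected (323.0,187.3). The coupler is centred on column 319.9 against 320.2. In the scene view the gun lines up with the prediction to about 1 px. I'll check the coupler's row arcs numerically and get the next step.

```bash
python3 - <<'E'
from h import *
z=np.load("s5.npz");M={"K":cams.get_calibration("wrist")["K"],"world_to_cam":np.load("w5.npy")};p,r=z["p"],z["r"]
for h,rad in((0,.010),(.012,.010),(.024,.010),(.070,.022)):
    print(h,[np.round((proj(M,p+r@np.array([a*rad,b*rad,L-h]))-[290,165]+.5)*8).tolist() for a,b in((0,-1),(-1,0),(1,0),(-.7,-.7),(.7,-.7))])
show("k20",tip+n*(.02+L),RT);show("k4",tip+n*(.004+L),RT)
E
```

```text
0 [[246.0, 230.0], [139.0, 332.0], [352.0, 332.0], [171.0, 261.0], [320.0, 261.0]]
0.012 [[246.0, 268.0], [135.0, 374.0], [357.0, 374.0], [167.0, 300.0], [324.0, 300.0]]
0.024 [[246.0, 310.0], [130.0, 421.0], [362.0, 421.0], [164.0, 343.0], [328.0, 343.0]]
0.07 [[248.0, 350.0], [-67.0, 649.0], [562.0, 649.0], [22.0, 442.0], [473.0, 442.0]]
k20 d [ 0.021 -0.007  0.267] rot [-0.001  0.003 -0.007]
k4 d [ 0.021 -0.007  0.374] rot [-0.001  0.003 -0.007]
```

```bash
python3 -m jog '[[[1,0.024,-0.011,0.07,0,0,0],[1,0.024,-0.011,0.14,0,0,-0.007],[1,0.024,-0.011,0.2,0,0.003,-0.007],[1,0.024,-0.011,0.245,0,0.003,-0.007],[1,0.024,-0.011,0.245,0,0.003,-0.007]]]' >/dev/null
python3 -m jog '[[[1,0,0,0,0,0,0],[1,0,0,0,0,0,0]]]'
python3 - <<'E'
from h import *
show("k4",tip+n*(.004+L),RT)
c=cams.get_calibration("wrist");w=cams.snapshot("wrist");a=cams.snapshot("scene");u,v=proj(cams.get_calibration("scene"),tip).round().astype(int)
A=cv2.resize(np.ascontiguousarray(w[165:225,290:350,::-1]),(480,480),interpolation=cv2.INTER_CUBIC)
B=cv2.resize(np.ascontiguousarray(a[v-40:v+20,u-25:u+15,::-1]),(320,480),interpolation=cv2.INTER_CUBIC)
cv2.imwrite("pics/z2.png",np.hstack([A,B]))
s=env.observe();r=np.array(s["tcp_rot"]);p=s["eef_pos"];print("tip px",(proj(c,tip)-[290,165]+.5)*8)
cs=cams.get_calibration("scene");print("scene mouth",(proj(cs,p+r[:,2]*L)-[u-25,v-40]+.5)*8+[480,0],"tip",(proj(cs,tip)-[u-25,v-40]+.5)*8+[480,0])
for h,rad in((0,.010),(.024,.010),(.070,.022)):
    print(h,[np.round((proj(c,p+r@np.array([a*rad,b*rad,L-h]))-[290,165]+.5)*8).tolist() for a,b in((0,-1),(-1,0),(1,0))])
E
```

```text
time_s: 8.83
eef_pos: [0.5682, -0.0435, 0.1903]
tcp_rot: [[0.076, 0.911, 0.405], [0.997, -0.07, -0.032], [-0.001, 0.406, -0.914]]
ft_force: [0.3, -0.6, -3.7]
gripper_width: 0.279
k4 d [-0.008  0.012  0.124] rot [-0.001 -0.     0.002]
tip px [233.13820164 279.18848224]
scene mouth [661.11206857 278.98777497] tip [687.11923695 325.17016594]
0 [[246.0, 234.0], [139.0, 336.0], [352.0, 336.0]]
0.024 [[246.0, 313.0], [130.0, 424.0], [363.0, 424.0]]
0.07 [[248.0, 354.0], [-68.0, 653.0], [563.0, 653.0]]
```

View pics/z2.png

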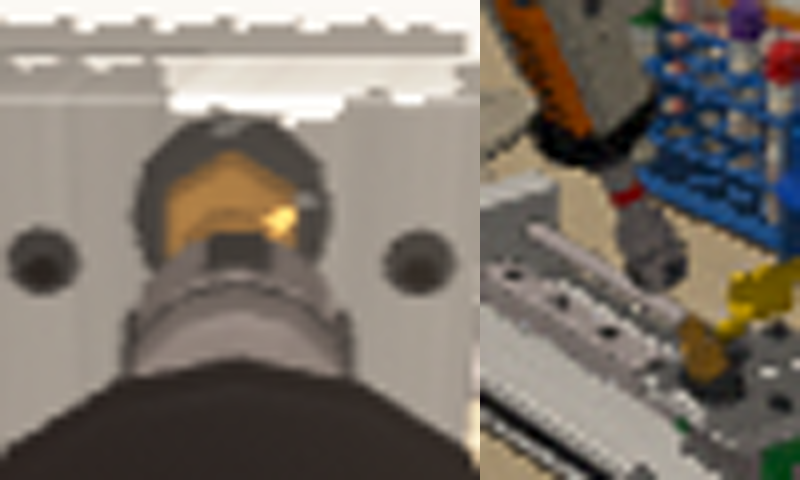

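The wrist view shows the coupler's slit and centre at crop column 240 and the nipple boss centre at 232. The nipple is just under the mouth. I'll average a few readings before the final centring, because the pose reading looked noisy.

```bash
for i in 1 2 3; do python3 -m jog '[[[1,0,0,0,0,0,0]]]' | grep -E "eef|force"; python3 -c "
from h import *
show('k4',tip+n*(.004+L),RT)"; done
```

```text
eef_pos: [0.5682, -0.0435, 0.1907]
ft_force: [-0.3, -0.7, -2.6]
k4 d [-0.008  0.011  0.127] rot [-0.    -0.     0.002]
eef_pos: [0.5682, -0.0435, 0.1906]
ft_force: [0.0, -0.4, -1.7]
k4 d [-0.008  0.011  0.126] rot [-0.    -0.     0.002]
eef_pos: [0.5682, -0.0435, 0.1905]
ft_force: [-0.6, -0.5, -3.2]
k4 d [-0.008  0.011  0.126] rot [-0.    -0.     0.002]
```

```bash
python3 -m jog '[[[1,-0.005,0.010,0.03,0,0,0],[1,-0.005,0.010,0.06,0,0,0],[1,-0.005,0.010,0.09,0,0,0],[1,-0.005,0.010,0.12,0,0,0],[1,-0.005,0.010,0.14,0,0,0]]]'
python3 -m jog '[[[1,0,0,0.01,0,0,0],[1,0,0,0.02,0,0,0],[1,0,0,0.03,0,0,0],[1,0,0,0.04,0,0,0],[1,0,0,0.05,0,0,0]]]'
python3 -c "
from h import *
show('seat',tip+n*(-.014+L),RT);s=env.observe();print(np.array(s['tcp_rot']).T@s['ft_force'])"
```

```text
time_s: 9.6
eef_pos: [0.578, -0.045, 0.1708]
tcp_rot: [[0.076, 0.912, 0.404], [0.997, -0.07, -0.031], [-0.001, 0.405, -0.914]]
ft_force: [-0.1, -0.9, -1.8]
gripper_width: 0.279
time_s: 10.02
eef_pos: [0.5812, -0.0453, 0.165]
tcp_rot: [[0.076, 0.911, 0.405], [0.997, -0.07, -0.032], [-0.001, 0.407, -0.914]]
ft_force: [-0.1, 0.8, -0.7]
gripper_width: 0.277
seat d [-0.003  0.     0.055] rot [-0.    -0.     0.002]
[ 0.78299316 -0.41133807  0.60976707]
```

```bash
for i in 1; do python3 -m jog '[[[1,0,0,0.01,0,0,0],[1,0,0,0.02,0,0,0],[1,0,0,0.03,0,0,0]]]' | grep -E "eef|force|width"; done
python3 -m jog '[[[1,0,0,0.01,0,0,0],[1,0,0,0.018,0,0,0]]]' | grep -E "eef|force|width"
python3 -m jog '[[[1,0,0,0.01,0,0,0],[1,0,0,0.018,0,0,0]]]' | grep -E "eef|force|width"
python3 -m jog '[[[1,0,0,0.01,0,0,0],[1,0,0,0.02,0,0,0]]]' | grep -E "eef|force|width"
python3 -c "
from h import *
show('seat',tip+n*(-.014+L),RT);s=env.observe();print(np.array(s['tcp_rot']).T@s['ft_force'])"
```

```text
eef_pos: [0.5828, -0.0454, 0.1605]
ft_force: [-1.3, -0.4, -0.9]
gripper_width: 0.276
eef_pos: [0.584, -0.0455, 0.158]
ft_force: [0.2, -0.1, -2.0]
gripper_width: 0.278
eef_pos: [0.5851, -0.0456, 0.1561]
ft_force: [-7.3, 0.6, 8.0]
gripper_width: 0.278
eef_pos: [0.5863, -0.0457, 0.1536]
ft_force: [-7.2, 0.9, 8.7]
gripper_width: 0.279
seat d [-0.003  0.    -0.028] rot [-0.    -0.     0.002]
[  0.37238754  -3.13053961 -10.88241537]
```

```bash
python3 -m jog '[[[1,0,0,0.02,0,0,0],[1,0,0,0.04,0,0,0],[1,0,0,0.06,0,0,0],[1,0,0,0.08,0,0,0],[1,0,0,0.10,0,0,0]]]'
python3 -m jog '[[[1,0,0,0.015,0,0,0],[1,0,0,0.015,0,0,0],[1,0,0,0.015,0,0,0]]]'
python3 - <<'E'
from h import *
show('seat',tip+n*(-.014+L),RT);s=env.observe();print(np.array(s['tcp_rot']).T@s['ft_force'])
a=cams.snapshot("scene")[:,:,::-1];w=cams.snapshot("wrist")[:,:,::-1];u,v=proj(cams.get_calibration("scene"),tip).round().astype(int)
A=cv2.resize(np.ascontiguousarray(a[v-40:v+20,u-30:u+30]),(480,480),interpolation=cv2.INTER_CUBIC)
B=cv2.resize(np.ascontiguousarray(w[150:230,293:347]),(320,474),interpolation=cv2.INTER_CUBIC);B=cv2.copyMakeBorder(B,0,6,0,0,0)
cv2.imwrite("pics/z3.png",np.hstack([A,B]))
E
```

```text
time_s: 11.18
eef_pos: [0.5924, -0.0461, 0.14]
tcp_rot: [[0.076, 0.911, 0.405], [0.997, -0.069, -0.032], [-0.001, 0.407, -0.914]]
ft_force: [-9.8, 1.3, 12.4]
gripper_width: 0.276
time_s: 11.43
eef_pos: [0.5932, -0.0462, 0.138]
tcp_rot: [[0.076, 0.911, 0.405], [0.997, -0.069, -0.032], [-0.001, 0.406, -0.914]]
ft_force: [-10.0, 0.7, 12.3]
gripper_width: 0.276
seat d [-0.003  0.    -0.142] rot [-0.    -0.     0.002]
[ -0.07673944  -4.15818828 -15.34945834]
```

View pics/z3.png

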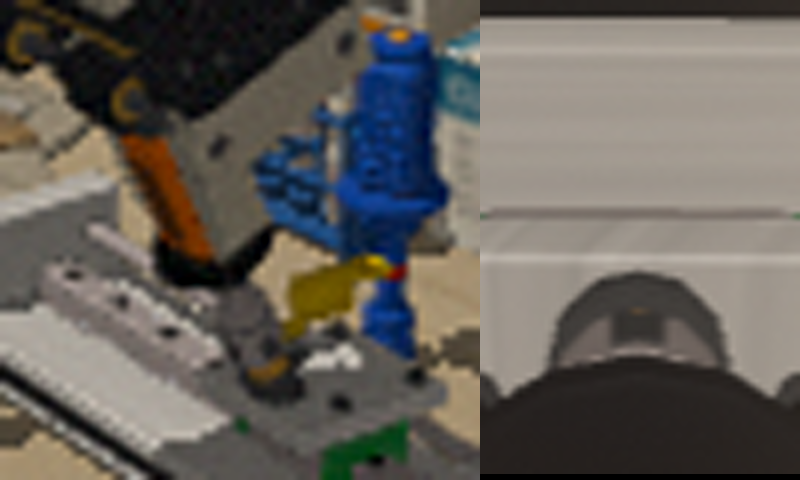

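The coupler is down over the nipple, the cap is open, and no red band shows on the gun (the red at right belongs to the blue look-alike). The force suggests about 24 mm of compression and the position about 21 mm. I'll add a small margin, short of the 28 mm stop, and let it settle.

```bash
python3 -m jog '[[[1,0,0,0.006,0,0,0],[1,0,0,0.012,0,0,0],[1,0,0,0.012,0,0,0],[1,0,0,0.012,0,0,0],[1,0,0,0.012,0,0,0]]]'
python3 -m jog '[[[1,0,0,0,0,0,0],[1,0,0,0,0,0,0],[1,0,0,0,0,0,0],[1,0,0,0,0,0,0],[1,0,0,0,0,0,0]]]'
python3 - <<'E'
from h import *
show('seat',tip+n*(-.014+L),RT);s=env.observe();print(np.array(s['tcp_rot']).T@s['ft_force'],s["time_s"])
a=cams.snapshot("scene")[:,:,::-1];w=cams.snapshot("wrist")[:,:,::-1];cs=cams.get_calibration("scene");u,v=proj(cs,tip).round().astype(int)
print("red px near",blobs(mask(a[v-40:v+20,u-30:u+12,::-1].copy(),(0,150,90),(4,255,255)),2),blobs(mask(a[v-40:v+20,u-30:u+12,::-1].copy(),(174,150,90),(180,255,255)),2))
A=cv2.resize(np.ascontiguousarray(a[v-25:v+10,u-20:u+15]),(480,480),interpolation=cv2.INTER_CUBIC);cv2.imwrite("pics/z4.png",A)
E
```

```text
time_s: 11.95
eef_pos: [0.5939, -0.0462, 0.1365]
tcp_rot: [[0.076, 0.911, 0.405], [0.997, -0.069, -0.032], [-0.001, 0.407, -0.914]]
ft_force: [-10.7, 1.1, 13.5]
gripper_width: 0.278
time_s: 12.37
eef_pos: [0.5939, -0.0462, 0.1365]
tcp_rot: [[0.076, 0.911, 0.405], [0.997, -0.069, -0.032], [-0.001, 0.407, -0.914]]
ft_force: [-10.7, 0.6, 12.7]
gripper_width: 0.28
seat d [-0.003  0.    -0.153] rot [-0.    -0.     0.002]
[ -0.26147609  -4.61590596 -15.95379959] 12.3667
red px near [] []
```

View pics/z4.png

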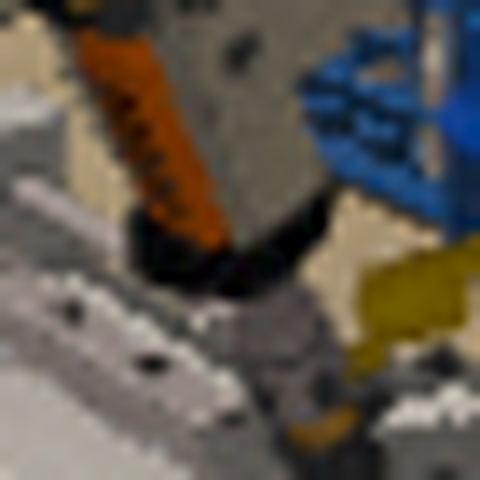

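The coupler sits on the nipple with the hexagon just showing below it. No red pixels are left on the gun, and the force of about 18 N is steady. Handing in.

```bash
python3 -c "
from workcell import workorder,env
print(workorder.sign_off());s=env.observe();print(s['time_s'],s['ft_force'])"
```

```text
the job is handed in; nothing more can be done
None
the job is handed in; nothing more can be done
```

I handed the job in at about 12.5 s. The dust cap is flipped right back, and the gripper still holds the orange gun pressed in along the nipple, which leans 24° to the front.

- **Cap:** I pushed the tab over from the front. It still lay open in the last picture.
- **Compression:** By position the gun is about 23 mm past the seat. The force, about 18.3 N along the gun with its weight allowed for, suggests about 26 mm. They disagree by some 3 mm, but both lie between the 20 mm needed and the 28 mm stop.
- **Red band:** No red pixels were left on the gun in the last scene image.
- **Snap:** I did not see the coupler click home. I infer it from the push passing 11 N with the gun's spring giving way, and from the picture showing the coupler down on the nipple.
- **Hold:** The force and pose stayed steady over the last half second.
- **Carriage and bystanders:** I did not measure the carriage again after the push. It looked unmoved, and I saw no contact with the other things.

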